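# Roll a carton of frames to the stop and lift it onto the cork mat

## Task

On the spectacle maker's bench, roll the green-banded carton along the free rollers until it rests against the red end stop, without lifting it off the rollers before it gets there. Then lift it off the track and set it down gently, upright, in the middle of the cork mat with its long side along the mat's long side, and let go. Never shove it off at speed or drop it, and leave the spectacles on the dark mat where they lie.

Things in the scene. Friction and masses are not known exactly. Their poses are not given: they have to be found in the camera images.
- green_carton_center (a point): Centre (half-way up) of the loose closed cardboard carton with a green band round its middle, on the rollers, long side along the track: 110 long (its x), 52 wide (y), 56 mm high (z, up), 0.17 to 0.35 kg. Once let go on the rollers it soon stops. A like carton with a blue band on the bench plays no part.
- track_stop (a point): Mid inner face of the red end stop (78 wide, 10 thick, 25 mm above the rollers) of a fixed level track, at roller-top height, 60 mm above the bench. x: rolling direction, into the stop; z up. Free rollers (24 mm thick, 26.5 apart) lie from x = -400 mm to 0 and hardly resist. Two side rails 62 mm apart, 8 thick, rise 8 mm above them. At the stop the carton's centre is at x -55, y 0, z 28 mm.
- cork_middle (a point): Middle of the top face of the tan cork mat, fixed on the bench, 170 (its x) by 120 (its y) by 4 mm thick, the top face 4 mm above the bench. A dark blue mat of the same size lies next to it; which of the two lies left varies.
- spectacles_center (a point): Middle of the folded olive-brown spectacles that lie flat and loose on the dark blue mat, 130 (x) by 48 (y) by about 11 mm high; the point lies 3 mm above that mat. To be left where they lie.

How it is judged:
On the way, in this order (a step that is already met when the one before it is completed fails the run):
1. the green-banded carton stands on the rollers against the end stop (gap under 12 mm) (x of green_carton_center in the frame of track_stop between -0.067 and -0.045 m and y of green_carton_center in the frame of track_stop between -0.015 and 0.015 m and z of green_carton_center in the frame of track_stop below 0.035 m and angle between green_carton_center's own z axis and vertical below 0.12 rad), for 0.3 s.
2. the carton is lifted at least 20 mm off the rollers (z of green_carton_center in the frame of track_stop above 0.048 m), for 0.1 s.
At the end, for the whole second after the job is handed in: The green-banded carton stands upright and at rest on the cork mat, its centre within 25 mm of the mat's middle along each of the mat's axes, its long side within 15 degrees of the mat's long side; the spectacles lie within 20 mm of where they started (x of green_carton_center in the frame of cork_middle between -0.025 and 0.025 m and y of green_carton_center in the frame of cork_middle between -0.025 and 0.025 m and z of green_carton_center in the frame of cork_middle between 0.022 and 0.034 m and angle between the x axis of green_carton_center and the x axis of cork_middle, either way round below 0.26 rad and angle between green_carton_center's own z axis and vertical below 0.1 rad and linear speed of green_carton below 0.02 m/s and distance of spectacles_center from where it was at the start of the episode below 0.02 m); the robot touches nothing.
It fails at once if the carton is lifted (more than 15 mm) off the rollers while over 60 mm short of the end stop (x of green_carton_center in the frame of track_stop between -0.42 and -0.115 m and y of green_carton_center in the frame of track_stop between -0.03 and 0.03 m and z of green_carton_center in the frame of track_stop between 0.043 and 0.073 m).
It fails at once if the carton is dropped or shoved off (faster than 0.6 m/s while the fingers do not touch it) (linear speed of green_carton above 0.6 m/s and contact force between green_carton and the fingers below 0.1 N).
It fails at once if the spectacles are moved by more than 20 mm (distance of spectacles_center from where it was at the start of the episode above 0.02 m).
It also fails if it takes over 51 s, if anything falls off the work surface, if the arm or the gripper's body presses on something with over 40 N, if the wrist force passes 120 N, or if a joint passes its speed limit or range.

## Robot

A 7-joint arm with a two-finger parallel gripper is mounted at the origin on the work surface. World frame = base frame: x ahead of the robot, y to its left, z up, the work surface at z = 0. Lengths are in m, angles in rad, forces in N, time in s.
With the tool pointing down it reaches from about 0.425 to 0.875 m from the base axis. Payload 4.7 kg.
Tool frame: the origin (TCP) lies at the very end of the fingers, on their centre line; the grasp point (between the pads) lies 19 mm behind it; x points along the fingers, y is the direction in which the jaws open and shut, and the axes are right-handed (so a half turn about x gives the same grasp; the last joint's range is limited). The gripper opens to 87 mm and grips with 3 to 60 N. Pads are 19 mm wide; open, the fingers measure 117 mm over their backs; the gripper's body (75 mm by 190 mm) begins 51 mm behind the grasp point.
Start: joints at [1.202, 0.321, -0.07, 1.45, 0.023, 1.371, -0.057], TCP at [0.243, -0.603, 0.223] pointing down, gripper open.
Joint ranges: [-2.86, 2.86], [-0.3, 2.09], [-1.38, 1.24], [0.06, 2.45], [-1.56, 4.7], [0.09, 2.05], [-2.69, 2.69]. Speed limits (rad/s): [2.57, 2.57, 3.14, 3.14, 3.14, 3.14, 3.14].

## Interface

Orientations are given as a rotation vector (axis times angle).
In Python, from bench import ctrl gives the robot as it stands.
- The arm moves only by the tool step_arm, never from a script. Its argument "increments" is one flat list of numbers, 6 for each row, row after row: the shift along the tool's x, y, z in cm, then the turn, a rotation vector about the tool's x, y, z in rad. In form: [tx, ty, tz, ax, ay, az, tx, ty, tz, ax, ay, az, ...]. A call has 1 to 12 rows; each row shifts and turns the commanded pose from where the row before left it, along the tool's axes as they then stand; what a row does not reach is not made up. A row lasts 1/8 s, in which the tool goes at most 62.5 mm and 10.7 degrees, less where a joint would pass 70% of its speed; a pose out of reach is approached as far as the arm can. A call with a gripper value outside its range is refused whole. "fingers" is the opening in per cent of the stroke, from 0 (shut) to 100 (fully open), set as the call begins (left out, the last holds). The fingers move at their own pace and stop on an object; "force" is the grip in N (left out, the last holds). Time passes only in rows, so rows that do not move let the fingers close. It gives the time, the measured TCP pose, the force and the opening at its end, in the units of the state.
- ctrl.get_state(): the state, without advancing time (a new reading comes with each control period).
- ctrl.get_image(name): name is "scene" or "side" or "wrist"; returns the picture (420x560x3 uint8, red, green, blue); there is no depth.
- ctrl.camera_params(name): a dict with "vertical_fov" (degrees; the focal length in pixels is half the picture's height over the tangent of half this angle, whatever the lens; pixels are square), "cx", "cy" (the principal point, pixels), "k1" (the pictures are not rectified: a ray, as slopes to the right and down, at radius r is drawn at 1 + k1 r^2 times it, then the intrinsics apply), "R" (3x3) and "t" (3): a world point X has camera coordinates R X + t. Camera axes: x right, y down, z forward; pixel columns grow to the right and rows downward; lengths in m; the calibration is good to about 2 mm. A picture is of the moment at which its call begins: read the wrist's pose just before it. camera_params takes no time and is no camera call; for the wrist camera it gives the pose at the moment of the call.
- ctrl.close_job(): hands the job in, once; it reports no verdict.
Trained networks look in the newest picture that a camera, given by its name, has taken for a name from the list of things; names that differ only in an ending like _2 or _b are one class to them, and where a whole thing is asked for, a point or a joint stands for the part that bears it (a point fixed in the world has none). Each returns a list of dicts, best first, with "score" (0 to 1); they miss things now and then, are a little off and sometimes report something else, mostly with a low value. They report only what shows in the picture. A call takes as long as a camera call.
- ctrl.search_frame(camera, name): "xyz" ([x, y, z] in m, in the coordinates of the camera as it stood for that picture, good to about 4 mm: the middle of the surface that is visible of it).
- ctrl.silhouettes(camera, name): "pixels" (420x560 bool, what is visible of it).
- ctrl.spot_point(camera, name): "xyz" ([x, y, z] in m, in the coordinates of the camera as it stood for that picture, good to about 4 mm: a listed point, or the origin of a listed thing).
The state is a dict: "time": time; "joint_positions": joint angles; "qd": joint speeds; "joint_torque": joint torques, N m; "position": TCP position; "tool_rot": TCP orientation; "ft_force": force on the tool from outside, world axes, zero at the start; "torque": the same for the moment, N m; "grip_width": opening from 0.0 (shut) to 1.0 (fully open).
Only numpy, scipy, OpenCV 4.12 (cv2) and the standard library are available. Lean on these libraries where they do the work, as an engineer would, in place of code of your own. Each camera call takes 0.05 s, during which the arm holds its last target.

## Working session

There is one attempt and no reset: what is moved stays moved. The work goes in short steps, Python scripts to look and compute and a tool call to move; the robot and the scene stay as the last step left them, time stands still between calls to the robot, and variables do not carry over. Pictures are saved under pics/ and viewed, and the job is handed in when it is done.

Besides the shell and the picture viewer there is one more tool, called in YAML: its name, and indented under it one key for each argument. step_arm: Moves the arm, as the interface text tells. Its arguments: {"type":"object","properties":{"increments":{"type":"array","items":{"type":"number"}},"fingers":{"type":"number"},"force":{"type":"number"}},"required":["increments"]}

```bash
ls; mkdir -p pics
cat > h.py <<'E'
import numpy as np,cv2
from bench import ctrl
from scipy.spatial.transform import Rotation as Ro
def w(cam,p):
    c=ctrl.camera_params(cam);return np.array(c["R"]).T@(np.array(p)-np.array(c["t"]))
def proj(cam,X):
    c=ctrl.camera_params(cam);X=np.atleast_2d(X)
    p=X@np.array(c["R"]).T+np.array(c["t"]);s=p[:,:2]/p[:,2:]
    f=210/np.tan(np.radians(c["vertical_fov"])/2)
    s=s*(1+c["k1"]*(s**2).sum(1,keepdims=True));return s*f+[c["cx"],c["cy"]]
def ray(cam,uv):
    c=ctrl.camera_params(cam);f=210/np.tan(np.radians(c["vertical_fov"])/2)
    d=(np.atleast_2d(uv).astype(float)-[c["cx"],c["cy"]])/f;s=d.copy()
    for _ in range(30): s=d/(1+c["k1"]*(s**2).sum(1,keepdims=True))
    R=np.array(c["R"]);t=np.array(c["t"])
    return -R.T@t, np.c_[s,np.ones(len(s))]@R
def onz(cam,uv,z):
    o,d=ray(cam,uv);return o+d*((z-o[2])/d[:,2:])
E
python3 - <<'E'
from h import *
print(ctrl.get_state())
for c in ["scene","side","wrist"]:
    cv2.imwrite(f"pics/{c}0.png",ctrl.get_image(c)[:,:,::-1])
    p=ctrl.camera_params(c);print(c,p["vertical_fov"],-np.array(p["R"]).T@p["t"],np.array(p["R"])[2])
    for n in ["green_carton_center","track_stop","cork_middle","spectacles_center"]:
        for r in ctrl.spot_point(c,n)[:2]: print(c,n,round(r["score"],2),w(c,r["xyz"]).round(4))
E
```

```text
pics
{'time': 0.0, 'joint_positions': array([ 1.20208694,  0.32183768, -0.07006919,  1.45168574,  0.0226068 ,
        1.37079246, -0.056876  ]), 'qd': array([ 0.00022004, -0.00187425,  0.00012994, -0.00013733, -0.00032936,
       -0.00082099,  0.00019265]), 'joint_torque': array([ 3.37141892e-04, -4.91291320e+01, -4.03338745e-01, -3.12522447e+01,
       -6.38079084e-02,  4.38318180e-02,  1.92982707e-04]), 'position': array([ 0.2425268 , -0.6024577 ,  0.22144647]), 'tool_rot': array([ 2.01206959,  0.39195439, -2.01304529]), 'ft_force': array([-0.21833325, -0.27288069,  0.45546819]), 'torque': array([-0.02240531, -0.00685817, -0.00885991]), 'grip_width': 0.9969932921410434}
scene 55.3171727179508 [0.893358   0.50758115 0.56993598] [-0.45809837 -0.61428287 -0.64249704]
scene green_carton_center 0.61 [ 0.4651 -0.0157  0.0929]
scene green_carton_center 0.53 [ 0.6638 -0.1255  0.0055]
scene track_stop 0.76 [0.4614 0.2381 0.0582]
scene cork_middle 0.61 [ 0.6616 -0.1299  0.0041]
scene spectacles_center 0.72 [0.667  0.1602 0.0057]
side 50.2955274037964 [0.29745669 0.62044306 0.63394191] [ 0.31906454 -0.68397409 -0.65603144]
side green_carton_center 0.84 [ 0.4646 -0.0125  0.09  ]
side track_stop 0.81 [0.4629 0.2347 0.0586]
side cork_middle 0.73 [ 0.6563 -0.1284  0.005 ]
side spectacles_center 0.7 [0.666  0.1547 0.0074]
wrist 64.87584825323049 [ 0.31478912 -0.57301146  0.38533353] [-0.26352295 -0.10587742 -0.95882513]
```

View pics/scene0.png

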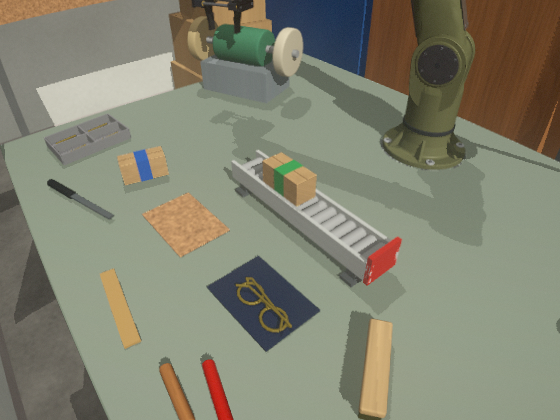

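View pics/side0.png

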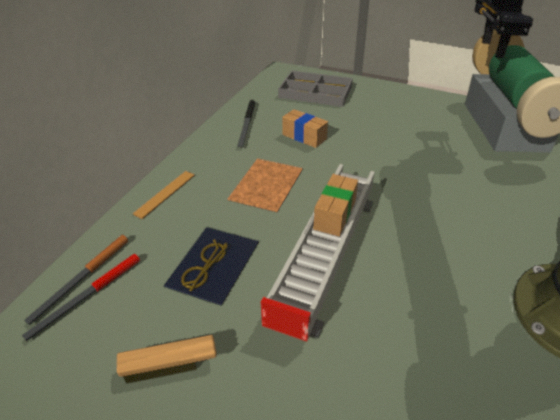

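The scene picture shows the green carton at (290,178), the red stop at (382,260), the cork mat at (185,222) and the spectacles on the dark mat at (263,303). The side picture agrees. Next I'll get the axes of the track, carton and mat from silhouettes and colours.

```bash
cat > m.py <<'E'
from h import *
def rect(cam,mask,z):
    cs,_=cv2.findContours(mask.astype(np.uint8),cv2.RETR_EXTERNAL,cv2.CHAIN_APPROX_NONE)
    c=max(cs,key=cv2.contourArea)[:,0,:]
    P=onz(cam,c,z)[:,:2]
    (cx,cy),(a,b),_=r=cv2.minAreaRect((P*1000).astype(np.float32))
    B=cv2.boxPoints(r);e=[B[1]-B[0],B[2]-B[1]];L=max(e,key=np.linalg.norm)
    return (cx,cy),(a,b),np.degrees(np.arctan2(L[1],L[0]))%180
E
python3 - <<'E'
from m import *
for c in ["scene","side"]:
    im=ctrl.get_image(c)
    m=ctrl.silhouettes(c,"cork_middle")
    print(c,[ (r["score"],r["pixels"].sum()) for r in m])
    hsv=cv2.cvtColor(im,cv2.COLOR_RGB2HSV)
    # cork mask by flood near predicted centre
    u=proj(c,[.66,-.129,.004])[0].astype(int);print(u,hsv[u[1],u[0]])
    mk=cv2.inRange(hsv,(5,80,60),(22,255,255));mk=cv2.morphologyEx(mk,cv2.MORPH_CLOSE,np.ones((5,5)))
    n,l=cv2.connectedComponents(mk);print("cork",rect(c,l==l[u[1],u[0]],.004))
    # dark mat
    bm=(hsv[...,0]>105)&(hsv[...,0]<135)&(hsv[...,2]<70)&(hsv[...,1]>80)
    bm=cv2.morphologyEx(bm.astype(np.uint8),cv2.MORPH_CLOSE,np.ones((9,9)))
    n,l,s,_=cv2.connectedComponentsWithStats(bm)
    d=proj(c,[.666,.157,.004])[0].astype(int);print("dark",rect(c,l==l[d[1],d[0]],.004) if l[d[1],d[0]] else None)
    # green
    for nme in ["green_carton_center"]:
        r=ctrl.silhouettes(c,nme)
        for q in r[:2]: print(nme,q["score"],rect(c,q["pixels"],.11))
    big=cv2.resize(im[130:350,150:430] if c=="scene" else im[150:350,150:400],None,fx=2.8,fy=2.7,interpolation=cv2.INTER_CUBIC)
    cv2.imwrite(f"pics/{c}z.png",big[:590,:790,::-1])
E
```

```text
scene [(0.69, np.int64(2919))]
[184 219] [ 16 118 198]
cork ((664.4481201171875, -123.82807159423828), (120.3834457397461, 173.13677978515625), np.float32(92.72448))
dark None
green_carton_center 0.73 ((480.31585693359375, 2.9943466186523438), (100.02278137207031, 163.8907012939453), np.float32(91.04551))
green_carton_center 0.41 ((707.8924560546875, -5.262763977050781), (97.95671844482422, 139.843505859375), np.float32(92.75438))
side [(0.76, np.int64(2322))]
[267 181] [ 13 155 178]
cork ((662.369384765625, -123.95922088623047), (122.81752014160156, 177.5566864013672), np.float32(92.56943))
dark ((650.7049560546875, 144.11648559570312), (114.31129455566406, 160.66639709472656), np.float32(93.00804))
green_carton_center 0.65 ((458.4291687011719, 4.850128173828125), (66.59093475341797, 164.45834350585938), np.float32(91.77588))
```

View pics/scenez.png

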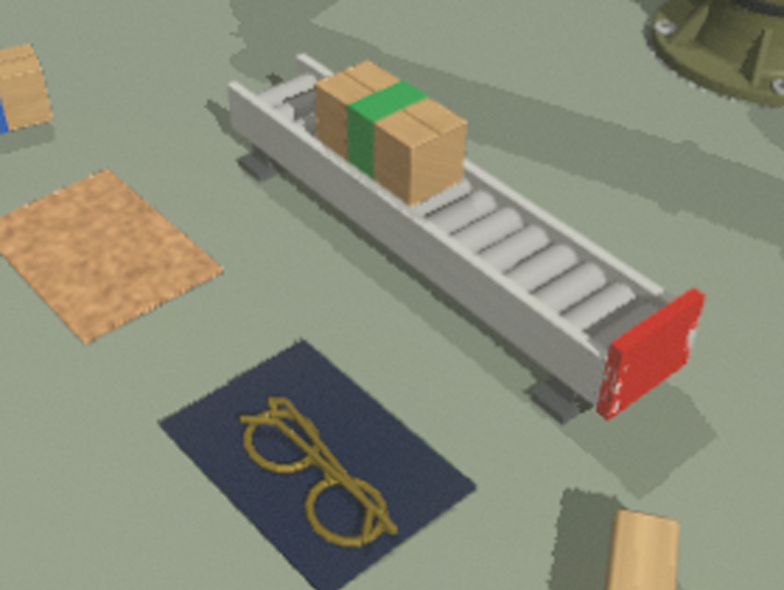

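View pics/sidez.png

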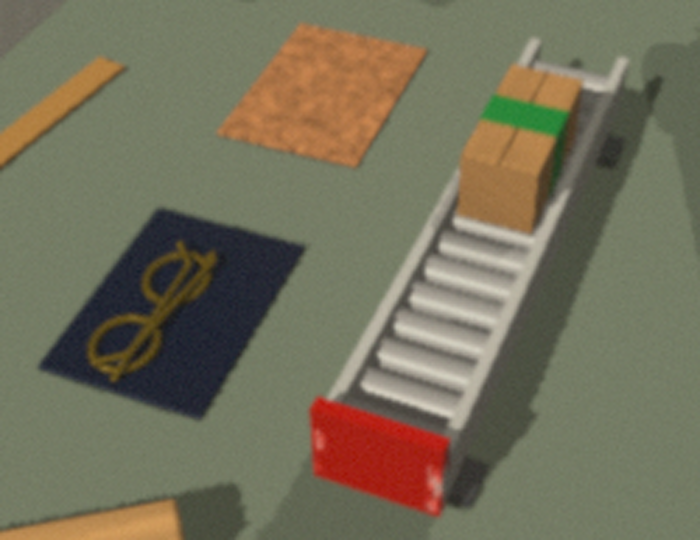

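Run:
```python
from m import *
def pr(c,p,z,sx,sy,ox,oy):
    p=np.array(p,float); uv=np.c_[ox+p[:,0]/sx,oy+p[:,1]/sy]; X=onz(c,uv,z);d=np.diff(X[:,:2],axis=0)[0];print(c,X.round(4).tolist(),np.degrees(np.arctan2(d[1],d[0])))
a=(2.8,2.7,150,130);b=(2.8,2.7,150,150)
pr("scene",[(232,84),(607,345)],.068,*a)
pr("scene",[(303,57),(662,290)],.068,*a)
pr("side",[(531,42),(332,395)],.068,*b)
pr("side",[(626,60),(458,430)],.068,*b)
# stop top corners (outer) z=.085
pr("scene",[(612,348),(700,292)],.085,*a)
pr("side",[(315,400),(448,437)],.085,*b)
# carton top corners z=.116
for q in [(366,61),(465,123),(411,149),(318,79)]: pr("scene",[q,(0,1)],.116,*a)
for q in [(518,66),(581,83),(541,175),(461,157)]: pr("side",[q,(0,1)],.116,*b)
s=ctrl.get_state();print(Ro.from_rotvec(s["tool_rot"]).as_matrix().round(3))
```

```text
scene [[0.5035, -0.1706, 0.068], [0.4883, 0.2266, 0.068]] 92.18585050094413
scene [[0.4327, -0.1694, 0.068], [0.423, 0.2144, 0.068]] 91.44927660619811
side [[0.5031, -0.168, 0.068], [0.4962, 0.2199, 0.068]] 91.01121023271125
side [[0.4282, -0.1731, 0.068], [0.4217, 0.2153, 0.068]] 90.96706714489122
scene [[0.5016, 0.2397, 0.085], [0.4217, 0.2405, 0.085]] 179.41041386753346
side [[0.4973, 0.2389, 0.085], [0.4212, 0.234, 0.085]] -176.3516220645638
scene [[0.4428, -0.0697, 0.116], [0.622, -0.3445, 0.116]] -56.904021949408545
scene [[0.441, 0.0405, 0.116], [0.622, -0.3445, 0.116]] -64.8229951451419
scene [[0.4911, 0.0414, 0.116], [0.622, -0.3445, 0.116]] -71.26559434690354
scene [[0.4869, -0.0714, 0.116], [0.622, -0.3445, 0.116]] -63.67701821919141
side [[0.4848, -0.0687, 0.116], [0.8754, 0.0008, 0.116]] 10.085968040780376
side [[0.4386, -0.0663, 0.116], [0.8754, 0.0008, 0.116]] 8.730850973053323
side [[0.4341, 0.0393, 0.116], [0.8754, 0.0008, 0.116]] -4.994118019491056
side [[0.4863, 0.0421, 0.116], [0.8754, 0.0008, 0.116]] -6.0653645996738526
[[-0.     0.374 -0.928]
 [-0.    -0.928 -0.374]
 [-1.     0.     0.   ]]
```

```bash
cat > plan.py <<'E'
from h import *
def plan(p0,R0,wps):
    """wps: list of (x,y,z,yaw_of_tool_y deg, nrows); tool pointing down"""
    out=[];p=np.array(p0,float);R=R0
    yaw0=np.degrees(np.arctan2(R[1,1],R[0,1]))
    for x,y,z,yaw,n in wps:
        dp=(np.array([x,y,z])-p)/n
        for k in range(1,n+1):
            yy=np.radians(yaw0+(yaw-yaw0)*k/n)
            yv=np.array([np.cos(yy),np.sin(yy),0]);xv=np.array([0,0,-1.]);Rn=np.c_[xv,yv,np.cross(xv,yv)]
            t=R.T@dp*100;a=(Ro.from_matrix(R.T@Rn)).as_rotvec()
            out.append([*t.round(2),*a.round(4)]);R=Rn;p=p+dp
        yaw0=yaw
    for r in out: print(", ".join(f"{v:g}" for v in r)+",")
def cur():
    s=ctrl.get_state();return s["position"],Ro.from_rotvec(s["tool_rot"]).as_matrix()
E
python3 - <<'E'
from plan import *
p,R=cur()
plan(p,R,[(.42,-.30,.222,-34,7),(.464,-.0145,.19,1.4,5)])
E
```

```text
0.01, -3.07, -3.97, -0.0849, 0, -0.0001,
0.01, -2.72, -4.21, -0.0849, 0, 0,
0.01, -2.35, -4.43, -0.0849, 0, 0,
0.01, -1.97, -4.61, -0.0849, 0, 0,
0.01, -1.57, -4.76, -0.0849, 0, 0,
0.01, -1.16, -4.88, -0.0849, 0, 0,
0.01, -0.74, -4.96, -0.0849, 0, 0,
0.64, -2.46, -5.23, -0.1236, 0, 0,
0.64, -1.8, -5.49, -0.1236, 0, 0,
0.64, -1.11, -5.67, -0.1236, 0, 0,
0.64, -0.4, -5.76, -0.1236, 0, 0,
0.64, 0.31, -5.77, -0.1236, 0, 0,
```

View pics/wrist0.png

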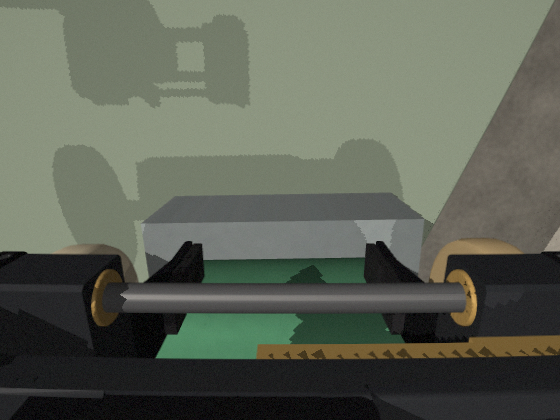

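The wrist view shows the gripper hovering right over the grinder, with wheels at (95,260) and (470,255), so I'll rise straight up before moving sideways.

step_arm:
  increments: [-4,0,0,0,0,0,-5,0,0,0,0,0,0,0,0,0,0,0]
  fingers: 100
  force: 15

```text
time: 1.42
position: [0.2437, -0.6049, 0.3181]
tool_rot: [2.01, 0.38, -2.006]
ft_force: [-0.2, -0.4, 0.0]
grip_width: 0.999
```

Run:
```python
from plan import *
p,R=cur();print(p)
for c in ["scene","wrist"]:
    cv2.imwrite(f"pics/{c}1.png",ctrl.get_image(c)[:,:,::-1])
plan(p,R,[(.42,-.30,.31,-34,7),(.464,-.0145,.22,1.4,5)])
```

```text
[ 0.24367944 -0.60485917  0.31807744]
0.09, -3.1, -3.96, -0.0849, 0.0001, -0.0093,
0.12, -2.75, -4.21, -0.0849, 0, 0,
0.12, -2.38, -4.43, -0.0849, 0, 0,
0.12, -2, -4.62, -0.0849, 0, 0,
0.12, -1.6, -4.77, -0.0849, 0, 0,
0.12, -1.19, -4.89, -0.0849, 0, 0,
0.12, -0.77, -4.97, -0.0849, 0, 0,
1.8, -2.46, -5.23, -0.1236, 0, 0,
1.8, -1.8, -5.49, -0.1236, 0, 0,
1.8, -1.11, -5.67, -0.1236, 0, 0,
1.8, -0.4, -5.76, -0.1236, 0, 0,
1.8, 0.31, -5.77, -0.1236, 0, 0,
```

View pics/wrist1.png

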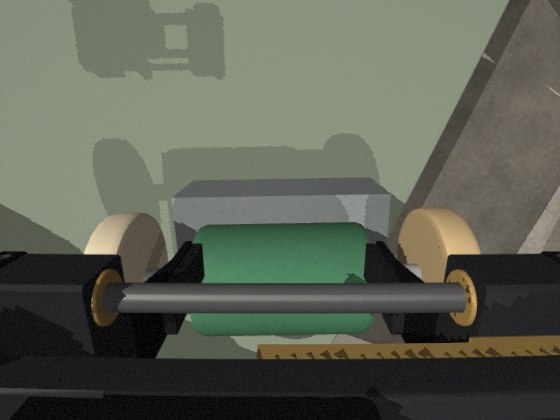

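View pics/scene1.png

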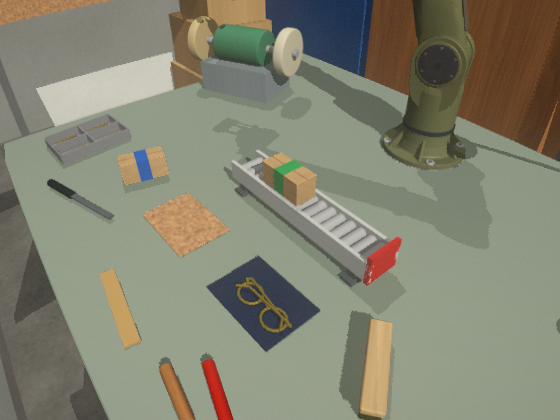

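The gripper is now clear above the grinder. I'll fly over to the carton.

step_arm:
  increments: [0.1,-3.1,-3.95,-0.085,0,0,0.1,-2.75,-4.2,-0.085,0,0,0.1,-2.4,-4.45,-0.085,0,0,0.1,-2.0,-4.6,-0.085,0,0,0.1,-1.6,-4.75,-0.085,0,0,0.1,-1.2,-4.9,-0.085,0,0,0.1,-0.75,-4.95,-0.085,0,0,1.8,-2.45,-5.0,-0.124,0,0,1.8,-1.8,-5.3,-0.124,0,0,1.8,-1.1,-5.5,-0.124,0,0,1.8,-0.4,-5.6,-0.124,0,0,1.8,0.3,-5.6,-0.124,0,0]

```text
time: 3.02
position: [0.4582, -0.0197, 0.2136]
tool_rot: [1.186, 1.225, -1.188]
ft_force: [1.0, 0.1, 0.8]
grip_width: 1.001
```

step_arm:
  increments: [0,0,0,0,0,0,0,0,0,0,0,0,0,0,0,0,0,0]

```text
time: 3.4
position: [0.459, -0.0229, 0.2153]
tool_rot: [1.191, 1.221, -1.192]
ft_force: [0.2, -0.9, -0.0]
grip_width: 1.001
```

Run:
```python
from plan import *
p,R=cur();print(p,R.round(3).tolist(),ctrl.get_state()["joint_positions"])
for c in ["scene","wrist"]:
    cv2.imwrite(f"pics/{c}2.png",ctrl.get_image(c)[:,:,::-1])
for n in ["green_carton_center","track_stop","cork_middle"]:
    for r in ctrl.spot_point("wrist",n)[:2]: print(n,r["score"],w("wrist",r["xyz"]).round(4))
plan(p,R,[(.464,-.0145,.15,1.4,4),(.464,-.0145,.078,1.4,5)])
```

```text
[ 0.45898583 -0.0228676   0.21528695] [[-0.001, 1.0, 0.024], [-0.0, 0.024, -1.0], [-1.0, -0.001, 0.0]] [ 0.65736367 -0.07093647 -0.62977282  1.88976602 -0.0431023   1.30993997
  0.06396245]
green_carton_center 0.8 [ 0.4588 -0.0141  0.0919]
cork_middle 0.87 [ 0.6612 -0.1225  0.003 ]
1.63, 0.13, -0.21, -0.0001, 0.0001, 0.0005,
1.63, 0.13, -0.21, -0.0001, 0, 0,
1.63, 0.13, -0.21, -0.0001, 0, 0,
1.63, 0.13, -0.21, -0.0001, 0, 0,
1.44, 0, -0, 0, 0, 0,
1.44, 0, -0, 0, 0, 0,
1.44, 0, -0, 0, 0, 0,
1.44, 0, -0, 0, 0, 0,
1.44, 0, -0, 0, 0, 0,
```

View pics/wrist2.png

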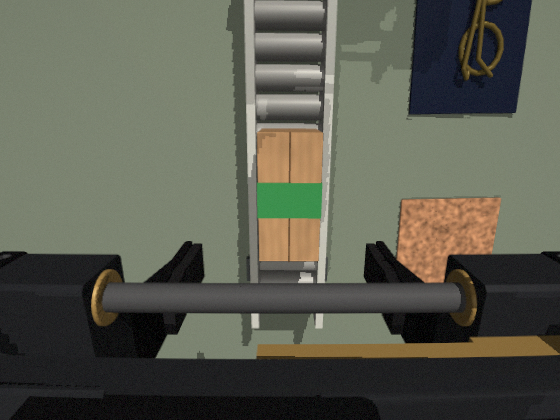

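View pics/scene2.png

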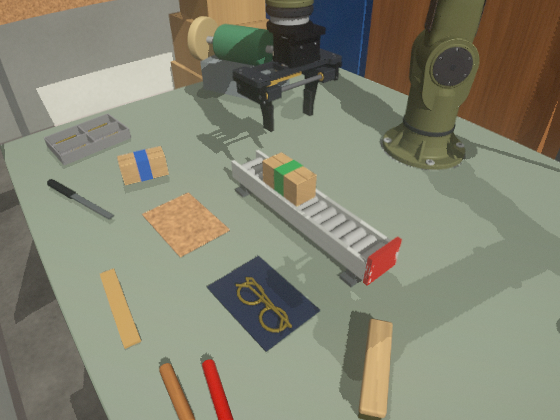

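Run:
```python
from plan import *
P=onz("wrist",[(258,130),(321,130),(258,262),(322,262)],.116);print(P.round(4),P.mean(0))
print(onz("wrist",[(247,150),(256,150),(327,150),(336,150),(247,20),(336,20)],.068).round(4))
print(onz("wrist",[(401,199),(498,198)],.004).round(4))
```

```text
[[ 0.4374  0.0406  0.116 ]
 [ 0.4863  0.0419  0.116 ]
 [ 0.4377 -0.0718  0.116 ]
 [ 0.4936 -0.0705  0.116 ]] [ 0.46375149 -0.0149614   0.116     ]
[[0.4236 0.0191 0.068 ]
 [0.432  0.0193 0.068 ]
 [0.4983 0.021  0.068 ]
 [0.5067 0.0212 0.068 ]
 [0.424  0.1291 0.068 ]
 [0.4995 0.1311 0.068 ]]
[[ 0.5977 -0.0412  0.004 ]
 [ 0.7146 -0.037   0.004 ]]
```

The wrist picture shows the carton's top face from (258,130) to (322,262), squarely between the jaws. Every measurement agrees on a centre near (0.464, -0.015), so I'll descend over it.

step_arm:
  increments: [1.6,0.15,-0.2,0,0,0,1.6,0.15,-0.2,0,0,0,1.6,0.1,-0.2,0,0,0,1.6,0.1,-0.2,0,0,0,0,0,0,0,0,0,0,0,0,0,0,0]

```text
time: 4.4
position: [0.4643, -0.0132, 0.1517]
tool_rot: [1.189, 1.222, -1.189]
ft_force: [0.1, 0.8, 0.5]
grip_width: 1.003
```

Run:
```python
from plan import *
p,R=cur();print(p,R.round(3).tolist())
for c in ["scene","wrist"]:
    cv2.imwrite(f"pics/{c}3.png",ctrl.get_image(c)[:,:,::-1])
plan(p,R,[(.464,-.015,.078,1.4,5)])
```

```text
[ 0.46428167 -0.0131895   0.15174684] [[0.0, 1.0, 0.027], [-0.0, 0.027, -1.0], [-1.0, 0.0, 0.0]]
1.47, -0.01, 0.04, 0.0005, 0, -0.0004,
1.47, -0.01, 0.04, 0.0005, 0, 0,
1.47, -0.01, 0.04, 0.0005, 0, 0,
1.47, -0.01, 0.04, 0.0005, 0, 0,
1.47, -0.01, 0.04, 0.0005, 0, 0,
```

View pics/wrist3.png

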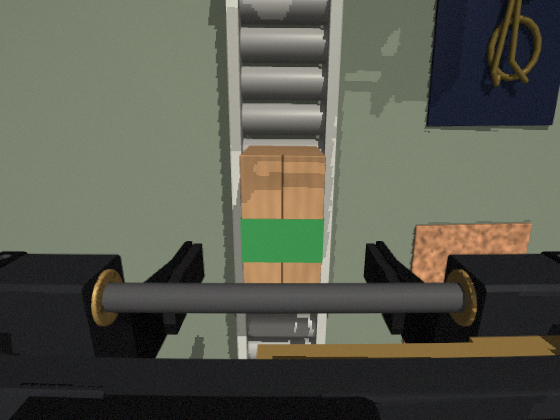

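View pics/scene3.png

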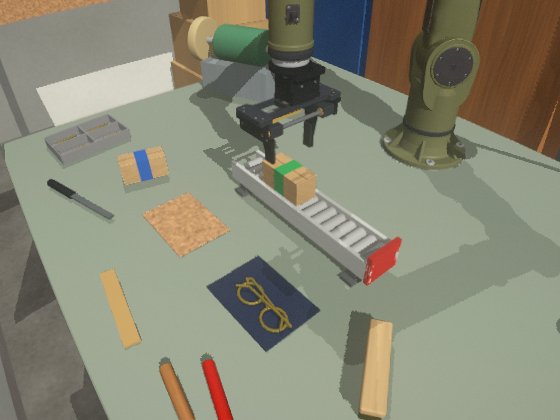

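The jaws sit centred on the carton: jaw middle at pixel column 284, carton middle at 283. I'll go down and grip.

step_arm:
  increments: [1.6,0,0,0,0,0,1.6,0,0,0,0,0,1.6,0,0,0,0,0,1.5,0,0,0,0,0,1.0,0,0,0,0,0,0,0,0,0,0,0,0,0,0,0,0,0]

```text
time: 5.38
position: [0.4645, -0.0132, 0.0789]
tool_rot: [1.19, 1.221, -1.189]
ft_force: [-0.5, -0.4, -0.3]
grip_width: 0.999
```

step_arm:
  increments: [0,0,0,0,0,0,0,0,0,0,0,0,0,0,0,0,0,0,0,0,0,0,0,0,0,0,0,0,0,0,0,0,0,0,0,0,0,0,0,0,0,0,0,0,0,0,0,0]
  fingers: 40
  force: 12

```text
time: 6.38
position: [0.464, -0.0133, 0.0786]
tool_rot: [1.189, 1.222, -1.189]
ft_force: [-2.3, -0.5, 2.0]
grip_width: 0.598
```

Run:
```python
from plan import *
p,R=cur();print(p,ctrl.get_state()["ft_force"])
for c in ["scene","side"]:
    cv2.imwrite(f"pics/{c}4.png",ctrl.get_image(c)[:,:,::-1])
    for n in ["green_carton_center","track_stop"]:
        for r in ctrl.spot_point(c,n)[:1]: print(n,r["score"],w(c,r["xyz"]).round(4))
```

```text
[ 0.46396131 -0.01325725  0.07857175] [-2.31881347 -0.5445824   1.97725478]
green_carton_center 0.76 [ 0.4653 -0.0167  0.0903]
track_stop 0.97 [0.4661 0.2384 0.0611]
green_carton_center 0.9 [ 0.4642 -0.0124  0.0887]
```

View pics/side4.png

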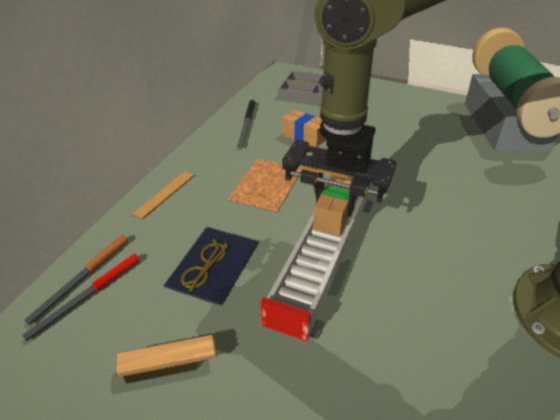

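The grip holds at 52 mm, which matches the carton's width. I'll roll it along the track towards the stop.

step_arm:
  increments: [0,0,-1,0,0,0,0,0,-2,0,0,0,0,0,-2.5,0,0,0,0,0,-2.5,0,0,0,0,0,-2.5,0,0,0,0,0,-2.5,0,0,0,0,0,-2,0,0,0,0,0,-1.5,0,0,0,0,0,-1,0,0,0,0,0,-0.5,0,0,0,0,0,0,0,0,0,0,0,0,0,0,0]

```text
time: 8.18
position: [0.4592, 0.1663, 0.0786]
tool_rot: [1.19, 1.221, -1.19]
ft_force: [-1.0, 0.5, 1.8]
grip_width: 0.599
```

Run:
```python
from plan import *
p,R=cur();print(p,ctrl.get_state()["ft_force"])
for c in ["scene","side","wrist"]:
    cv2.imwrite(f"pics/{c}5.png",ctrl.get_image(c)[:,:,::-1])
    for n in ["green_carton_center","track_stop"]:
        for r in ctrl.spot_point(c,n)[:1]: print(n,r["score"],w(c,r["xyz"]).round(4))
```

```text
[0.45915274 0.1663399  0.0785877 ] [-1.02982833  0.5174436   1.84735043]
green_carton_center 0.79 [0.4577 0.1648 0.0923]
track_stop 0.77 [0.462  0.2377 0.0609]
green_carton_center 0.78 [0.46   0.1677 0.0869]
track_stop 0.87 [0.4591 0.2348 0.0564]
track_stop 0.63 [0.4587 0.2345 0.0609]
```

View pics/scene5.png

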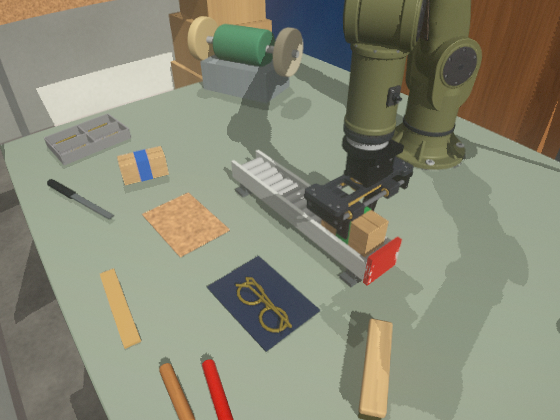

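View pics/wrist5.png

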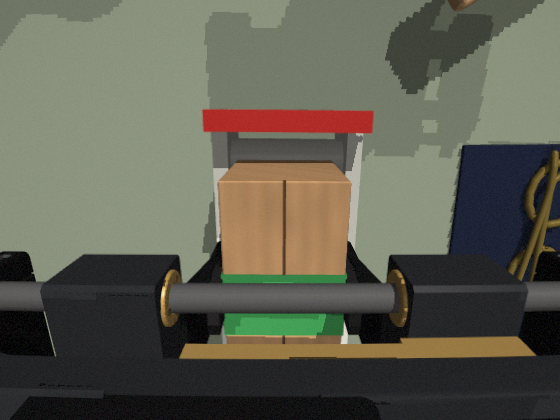

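Run:
```python
from plan import *
print(onz("wrist",[(205,132),(372,133),(205,110)],.085).round(4))
print(onz("wrist",[(221,181),(349,181)],.116).round(4), onz("wrist",[(230,163),(342,163)],.06).round(4))
```

```text
[[0.4205 0.2342 0.085 ]
 [0.498  0.2357 0.085 ]
 [0.4209 0.244  0.085 ]]
[[0.4332 0.2179 0.116 ]
 [0.4827 0.2192 0.116 ]] [[0.4279 0.2159 0.06  ]
 [0.4896 0.2175 0.06  ]]
```

The gap measures about 16 mm: inner stop edge near y 0.235, carton front near 0.219. I'll close it slowly while watching the force.

step_arm:
  increments: [0,0,-0.5,0,0,0,0,0,-0.4,0,0,0,0,0,-0.3,0,0,0,0,0,-0.15,0,0,0,0,0,0,0,0,0,0,0,0,0,0,0]

```text
time: 9.38
position: [0.4589, 0.1803, 0.0786]
tool_rot: [1.19, 1.222, -1.189]
ft_force: [0.7, 0.4, 2.7]
grip_width: 0.596
```

step_arm:
  increments: [0,0,-0.1,0,0,0,0,0,-0.1,0,0,0,0,0,0,0,0,0]

```text
time: 9.75
position: [0.4589, 0.1823, 0.0786]
tool_rot: [1.189, 1.222, -1.189]
ft_force: [0.7, -0.6, 3.8]
grip_width: 0.601
```

Run:
```python
from plan import *
p,R=cur();print(p,ctrl.get_state()["ft_force"])
for c in ["scene","side","wrist"]:
    cv2.imwrite(f"pics/{c}6.png",ctrl.get_image(c)[:,:,::-1])
```

```text
[0.45888589 0.18229157 0.07859715] [ 0.72714743 -0.60254433  3.79035302]
```

View pics/wrist6.png

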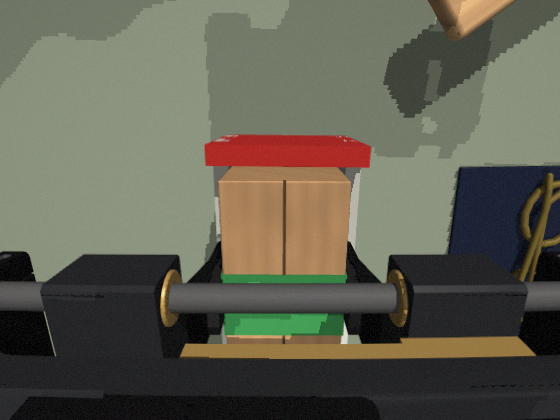

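The stop's lower edge is at row 165, right at the carton's front face (168 to 180). I'll make the last millimetres until the force shows contact.

step_arm:
  increments: [0,0,-0.1,0,0,0,0,0,-0.1,0,0,0,0,0,0,0,0,0]

```text
time: 10.28
position: [0.4588, 0.1826, 0.0785]
tool_rot: [1.188, 1.22, -1.191]
ft_force: [0.6, -4.2, 6.1]
grip_width: 0.596
```

Contact is confirmed: -4.2 N along y, and the carton stopped advancing. I'll hold for the dwell, ease the pressure and lift.

step_arm:
  increments: [0,0,0,0,0,0,0,0,0,0,0,0,0,0,0,0,0,0,0,0,0.15,0,0,0,0,0,0,0,0,0,0,0,0,0,0,0]
  fingers: 40
  force: 18

```text
time: 11.02
position: [0.4588, 0.1826, 0.0786]
tool_rot: [1.189, 1.221, -1.189]
ft_force: [0.8, -2.0, 5.2]
grip_width: 0.597
```

step_arm:
  increments: [-0.5,0,0,0,0,0,-1,0,0,0,0,0,-1.5,0,0,0,0,0,-2,0,0,0,0,0,-2.5,0,0,0,0,0,-2.5,0,0,0,0,0,-1.5,0,0,0,0,0,-0.5,0,0,0,0,0,0,0,0,0,0,0,0,0,0,0,0,0]

```text
time: 12.28
position: [0.4581, 0.1825, 0.1976]
tool_rot: [1.188, 1.223, -1.191]
ft_force: [-0.0, 0.7, -2.1]
grip_width: 0.6
```

Run:
```python
from plan import *
p,R=cur();print(p,ctrl.get_state()["ft_force"],ctrl.get_state()["joint_positions"])
for c in ["scene","side"]:
    cv2.imwrite(f"pics/{c}7.png",ctrl.get_image(c)[:,:,::-1])
    for n in ["green_carton_center","cork_middle"]:
        for r in ctrl.spot_point(c,n)[:1]: print(n,r["score"],w(c,r["xyz"]).round(4))
plan(p,R,[(.662,-.124,p[2],2.6,10)])
```

```text
[0.45814718 0.18246191 0.19760622] [-1.45418428e-03  6.72484382e-01 -2.07783904e+00] [ 0.38641933  0.04326221 -0.82971287  1.83887644  0.03292642  1.27531205
 -0.42541168]
green_carton_center 0.97 [0.4568 0.182  0.2095]
cork_middle 0.78 [ 0.6628 -0.127   0.006 ]
green_carton_center 0.77 [0.4584 0.1834 0.2078]
-0, 1.95, 3.12, -0.0018, 0.0003, 0.0017,
0, 1.95, 3.12, -0.0018, 0, 0,
0, 1.94, 3.13, -0.0018, 0, 0,
0, 1.94, 3.13, -0.0018, 0, 0,
0, 1.93, 3.13, -0.0018, 0, 0,
0, 1.93, 3.14, -0.0018, 0, 0,
0, 1.92, 3.14, -0.0018, 0, 0,
0, 1.91, 3.14, -0.0018, 0, 0,
0, 1.91, 3.15, -0.0018, 0, 0,
0, 1.9, 3.15, -0.0018, 0, 0,
```

View pics/side7.png

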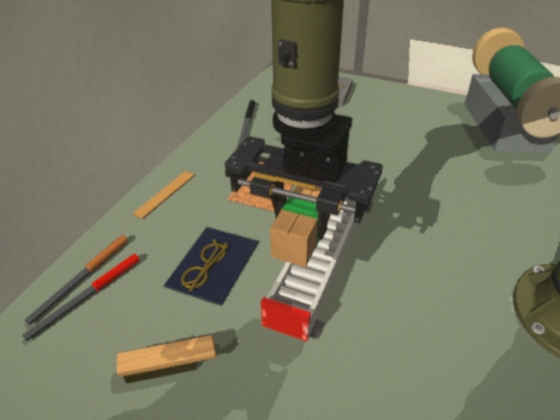

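The carton is held about 119 mm above its place on the rollers, its centre in line with the TCP. I'll carry it to the cork mat.

step_arm:
  increments: [0,1.0,1.6,0,0,0,0,1.9,3.1,-0.003,0,0,0,1.9,3.1,-0.003,0,0,0,2.2,3.5,-0.003,0,0,0,2.2,3.5,-0.003,0,0,0,2.2,3.5,-0.003,0,0,0,2.2,3.5,-0.003,0,0,0,2.2,3.5,0,0,0,0,1.9,3.1,0,0,0,0,1.1,1.9,0,0,0,0,0.5,1.0,0,0,0,0,0,0,0,0,0]

```text
time: 14.08
position: [0.6631, -0.1243, 0.1979]
tool_rot: [1.177, 1.23, -1.178]
ft_force: [0.7, 1.2, -1.4]
grip_width: 0.594
```

step_arm:
  increments: [2,0,0,0,0,0,3,0,0,0,0,0,3,0,0,0,0,0,3,0,0,0,0,0,2,0,0,0,0,0,1,0,0,0,0,0,0,0,0,0,0,0,0,0,0,0,0,0]

```text
time: 15.08
position: [0.6642, -0.1228, 0.0598]
tool_rot: [1.177, 1.228, -1.175]
ft_force: [-0.3, -0.2, -1.2]
grip_width: 0.596
```

Run:
```python
from plan import *
p,R=cur();print(p,R.round(3).tolist(),ctrl.get_state()["ft_force"],ctrl.get_state()["joint_positions"])
for c in ["scene","side","wrist"]:
    cv2.imwrite(f"pics/{c}8.png",ctrl.get_image(c)[:,:,::-1])
    for n in ["green_carton_center","cork_middle"]:
        for r in ctrl.spot_point(c,n)[:1]: print(c,n,r["score"],w(c,r["xyz"]).round(4))
plan(p,R,[(.662,-.125,.0235,2.6,5)])
```

```text
[ 0.6642381  -0.1228128   0.05981594] [[0.002, 0.999, 0.045], [-0.0, 0.045, -0.999], [-1.0, 0.002, 0.001]] [-0.25212286 -0.15797512 -1.234823  ] [ 0.5611856   0.5533043  -0.56375264  1.54375997  0.31536928  1.13413426
 -0.02368668]
scene green_carton_center 0.94 [ 0.6647 -0.1232  0.0729]
scene cork_middle 0.93 [ 0.6606 -0.127   0.004 ]
side green_carton_center 0.94 [ 0.6675 -0.1242  0.0675]
side cork_middle 0.81 [ 0.6541 -0.1241  0.0063]
0.73, -0.05, 0.04, -0.0001, 0.0005, -0.0021,
0.73, -0.05, 0.04, -0.0001, 0, 0,
0.73, -0.05, 0.04, -0.0001, 0, 0,
0.73, -0.05, 0.04, -0.0001, 0, 0,
0.73, -0.05, 0.04, -0.0001, 0, 0,
```

View pics/wrist8.png

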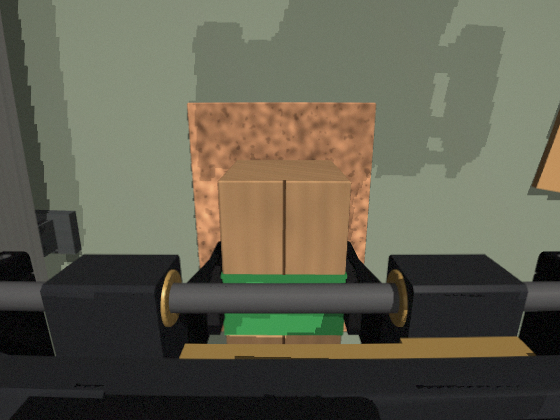

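View pics/scene8.png

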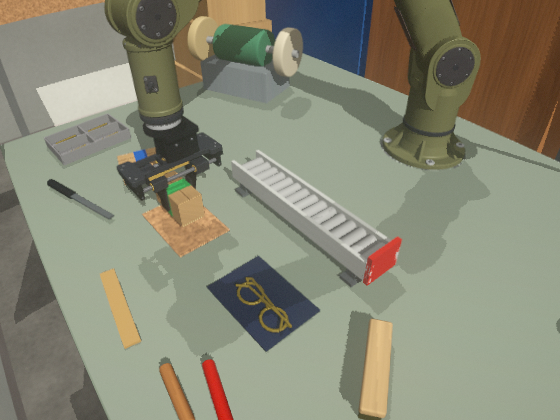

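The carton hangs over the cork at (0.664, -0.123), in line with the mat (mat columns 190 to 375, carton 220 to 349). The spectacles lie undisturbed. I'll lower it gently.

step_arm:
  increments: [1,-0.1,0.1,0,0,0,1,-0.1,0,0,0,0,0.8,0,0,0,0,0,0.4,0,0,0,0,0,0.2,0,0,0,0,0,0,0,0,0,0,0,0,0,0,0,0,0]

```text
time: 16.4
position: [0.6616, -0.124, 0.0249]
tool_rot: [1.176, 1.23, -1.176]
ft_force: [-0.3, 0.2, -2.3]
grip_width: 0.594
```

step_arm:
  increments: [0.1,0,0,0,0,0,0.1,0,0,0,0,0,0,0,0,0,0,0,0,0,0,0,0,0]

```text
time: 16.9
position: [0.6615, -0.124, 0.0227]
tool_rot: [1.176, 1.23, -1.176]
ft_force: [0.5, 0.4, -0.2]
grip_width: 0.59
```

step_arm:
  increments: [0.05,0,0,0,0,0,0.05,0,0,0,0,0,0,0,0,0,0,0,0,0,0,0,0,0]

```text
time: 17.4
position: [0.6615, -0.124, 0.0227]
tool_rot: [1.176, 1.23, -1.176]
ft_force: [-2.8, 0.1, 6.3]
grip_width: 0.599
```

The carton is on the mat: +6.3 N upward and the descent stopped. I'll release it and retreat upward.

step_arm:
  increments: [0,0,0,0,0,0,0,0,0,0,0,0,0,0,0,0,0,0,0,0,0,0,0,0,0,0,0,0,0,0,0,0,0,0,0,0,0,0,0,0,0,0]
  fingers: 100

```text
time: 18.27
position: [0.6614, -0.124, 0.0216]
tool_rot: [1.176, 1.23, -1.176]
ft_force: [-0.1, -0.9, 0.8]
grip_width: 1.0
```

step_arm:
  increments: [-1,0,0,0,0,0,-2,0,0,0,0,0,-3,0,0,0,0,0,-4,0,0,0,0,0,-4,0,0,0,0,0,-3,0,0,0,0,0,0,0,0,0,0,0,0,0,0,0,0,0]

```text
time: 19.27
position: [0.6611, -0.1239, 0.1918]
tool_rot: [1.176, 1.23, -1.176]
ft_force: [0.5, 0.4, -0.3]
grip_width: 1.0
```

Run:
```python
from plan import *
p,R=cur();print(p,ctrl.get_state()["ft_force"],ctrl.get_state()["grip_width"])
for c in ["scene","side","wrist"]:
    cv2.imwrite(f"pics/{c}9.png",ctrl.get_image(c)[:,:,::-1])
    for n in ["green_carton_center","cork_middle","spectacles_center"]:
        for r in ctrl.spot_point(c,n)[:1]: print(c,n,r["score"],w(c,r["xyz"]).round(4))
```

```text
[ 0.66111917 -0.12387808  0.19176869] [ 0.54790671  0.41561808 -0.27156605] 1.0000862688145618
scene green_carton_center 0.87 [ 0.6616 -0.1254  0.0341]
scene cork_middle 0.81 [ 0.6623 -0.1297  0.0063]
scene spectacles_center 0.73 [0.6629 0.1595 0.0088]
side green_carton_center 0.56 [ 0.6639 -0.1253  0.0328]
side cork_middle 0.84 [ 0.6576 -0.1273  0.0034]
side spectacles_center 0.83 [0.6657 0.157  0.0047]
```

View pics/wrist9.png

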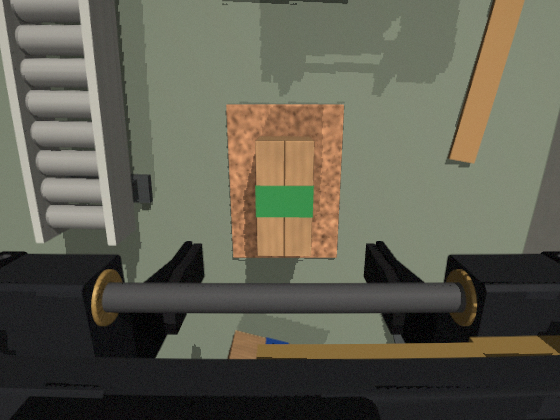

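View pics/scene9.png

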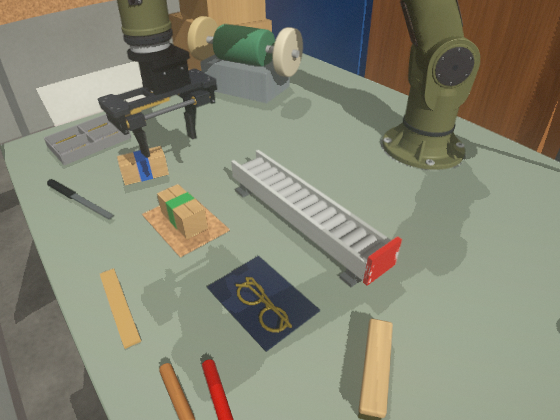

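The carton stands on the cork with its long side along the mat, the gripper is well clear, and the spectacles are in place. One last geometric check, then I'll hand in.

Run:
```python
from plan import *
M=onz("wrist",[(227,104),(344,104),(338,258),(232,259)],.004);C=onz("wrist",[(256,141),(313,141),(313,256),(256,256)],.06)
print(M.mean(0),C.mean(0),(C-M).mean(0))
a=lambda P:np.degrees(np.arctan2(*((P[0]+P[1]-P[2]-P[3])[[1,0]])));print(a(M),a(C))
print(ctrl.close_job())
```

```text
[ 0.66267864 -0.12570847  0.004     ] [ 0.66184724 -0.12714013  0.06      ] [-0.00083141 -0.00143166  0.056     ]
92.42822792257097 92.58465016589383
the job is handed in; nothing more can be done
None
```

I handed the job in, and my checks showed the carton standing in the middle of the cork mat; the hand-in reports no verdict.

- **Rolling to the stop:** I gripped the green-banded carton across its sides with 12 N. I rolled it along the track without raising it, until the wrist felt the end stop at about 4 N, and held it there.
- **Moving it:** I lifted it about 119 mm straight up, carried it to the cork mat and lowered it until contact at about 6 N. Then I opened the gripper and drew back up, about 19 s in.
- **Final placing:** From the wrist picture, the carton's centre was about 1 mm from the mat's middle along both axes. Its long side was within 0.2° of the mat's.
- **Gripper clear:** It was open, with the fingertips about 13 cm above the carton.
- **Spectacles:** They were found within about 5 mm of where they started, which is within the networks' error.

Nothing failed. The networks' readings of the mat's middle differed by up to about 8 mm, but the mat's edges in the pictures agreed with the value I used.

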